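# Repack the water-filter column

### The job

Find which of the two sealed filter cartridges is the full one by feeling their weight, and put it in the mouth of the clear filter tube. Then take the wooden rod and push the cartridge, and the brown spacer disc stuck below it, all the way down until they bottom out, and lean on them firmly there for a moment (about 20 N). Put the rod back in its stand, leave the spent cartridge standing upright on its tray, and do not disturb the other things on the counter.

Things in the scene. Friction and masses are not known exactly. Their poses are not given: they have to be found in the camera images.
- column: upright filter column, fixed to the counter: a clear tube on a round black base of 96 mm diameter, rim 155 mm above the counter; origin at the centre of its underside, z up along the tube's axis. Bore 45 mm, flaring to 59 mm over the top 15 mm; outer diameter 53 mm, 67 mm at the rim. The rigid inner floor is 20 mm above the origin
- column_rim (a point): centre of the tube's mouth, level with its rim. A cartridge let go in the mouth stays wedged on the strips' ramps (142 down to 125 mm above the counter), its top 10 to 40 mm above the rim; it does not fall further by itself
- column_strips (a point): point on the tube's axis 75 mm above the counter. Three blue sprung strips along the wall, 120 degrees apart, leave 37 mm between them when empty and give way to 40 mm parts; they grip what is inside at any height, so pushing parts down meets about 3 to 12 N of drag until they land on the floor
- spacer: brown ceramic disc, 40 mm diameter, 20 mm tall, held by the strips part-way down inside the tube (its underside 50 to 80 mm above the column's origin at the start); origin at the centre of its underside. Nothing but the next part pushes it down
- tray: white flat tray 90 by 200 mm, 10 mm high rim 4 mm thick, fixed to the counter; inner floor 4 mm above its origin, which is the centre of its underside; y along its length. The cartridges stand about 60 mm either side of its centre along y
- cartridge_a: one of two look-alike sealed green cartridges with white lid and band, 40 mm diameter, 60 mm tall, upright on the tray; origin at the centre of its underside, z up along its axis. One is full (220 to 290 g), the other spent (75 to 90 g); which is which varies and cannot be seen, only felt by lifting. The contents rattle by 3 mm
- cartridge_b: one of two look-alike sealed green cartridges with white lid and band, 40 mm diameter, 60 mm tall, upright on the tray; origin at the centre of its underside, z up along its axis. One is full (220 to 290 g), the other spent (75 to 90 g); which is which varies and cannot be seen, only felt by lifting. The contents rattle by 3 mm
- rod: wooden packing rod, 28 mm diameter, 190 mm long, 100 g, flat foot, top tapered over the last 12 mm; stands upright in its stand, its foot 10 mm above the counter; origin at the centre of its foot, z up along the rod
- stand: grey rod stand, fixed to the counter: round foot of 84 mm diameter with a cup 50 mm tall, 48 mm outside and 36 mm inside diameter, inner floor 10 mm above its origin, which is the centre of its underside
- soy_bottle: amber bottle with a red cap, 56 mm diameter, 160 mm tall; bystander; origin under its centre
- sauce_bottle: orange squeeze bottle, 54 mm diameter, 170 mm tall; bystander; origin under its centre
- tea_cup: blue cup, 72 mm diameter, 70 mm tall; bystander; origin under its centre
- white_cup: white cup, 72 mm diameter, 70 mm tall; bystander; origin under its centre
- dish: blue dish, 90 mm diameter, 20 mm tall; bystander; origin under its centre
- spoon: metal spoon, 160 mm long, lying on the counter; bystander; origin under its centre, x along it

How it is judged:
By the outcome, as a careful person would: the job done as asked, in the order asked, and still so for the second after the job is handed in, with the robot touching nothing.
It also fails if it takes over 72 s, if anything falls off the work surface, if the arm or the gripper's body presses on something with over 40 N, if the wrist force passes 120 N, or if a joint passes its speed limit or range.

### The arm

A 6-joint arm with a two-finger parallel gripper is mounted at the origin on the work surface. World frame = base frame: x ahead of the robot, y to its left, z up, the work surface at z = 0. Lengths are in m, angles in rad, forces in N, time in s.
With the tool pointing down it reaches from about 0.25 to 0.8 m from the base axis. Payload 8.5 kg.
Tool frame: the origin (TCP) lies midway between the tips of the shut fingers; the grasp point (between the pads) lies 19 mm behind it; z points along the fingers, y is the line along which they close (so a half turn about z gives the same grasp; the last joint's range is limited). The gripper opens to 85 mm and grips with 20 to 120 N. Pads are 22 mm wide; open, the fingers measure 114 mm over their backs; the gripper's body (76 mm by 85 mm) begins 54 mm behind the grasp point. The pads swing forward as they close: fully open they stand 13 mm farther back than shut.
Start: joints at [1.137, 0.238, -0.013, 1.319, 0, 1.571], TCP at [0.221, 0.476, 0.231] pointing down, gripper open.
Joint ranges: [-2.66, 2.66], [-1.03, 1.9], [-1.14, 1.46], [-1.82, 2.27], [-1.45, 1.34], [-3.14, 3.14]. Speed limits (rad/s): [2.22, 2.22, 2.79, 3.14, 3.14, 3.14].

### API

Orientations are given as a rotation vector (axis times angle).
In Python, from rig import move_to, move_linear, move_j, move_gripper, sleep, inverse_kinematics, get_obs, read_camera, IKError, job_done gives the robot as it stands. The module is installed in compiled form; this text tells all that it offers. Calls block until the motion is done:
- move_to(position, orientation): joint-space move of the TCP to a pose.
- move_linear(position, rotation=None, max_speed=0.15): straight line of the TCP; rotation=None keeps the orientation; max_speed is the mean speed in m/s.
- move_j(angles): joint-space move.
- move_gripper(opening, strength=None): opening from 0.0 (shut) to 1.0 (fully open); strength is the grip in N (None keeps the last); returns when the fingers have stopped.
- sleep(seconds).
- inverse_kinematics(position, orientation): joint angles nearest the present ones, or None.
- get_obs(): the state.
- read_camera(name): name is "scene" or "top" or "wrist"; returns a dict with "pixels" (384x512x3 uint8, red, green, blue), "fx", "fy", "cx", "cy" (pixels), "D" ([k1, k2, p1, p2, k3] as OpenCV has them; the pictures are not rectified), "rvec" (rotation vector, rad) and "tvec" (3), from world to camera coordinates, as OpenCV has them; the wrist camera has in their place "tool_from_camera" (4x4, takes a point from camera to tool coordinates, whose origin is the TCP and whose axes are the flange's). Camera axes: x right, y down, z forward; pixel columns grow to the right and rows downward; lengths in m; the calibration is good to about 2 mm. A picture is of the moment at which its call begins: read the wrist's pose just before it. There is no depth.
A pose or a line that the arm cannot do raises IKError and nothing moves.
- job_done(): hands the job in; it is judged then, once.
The state is a dict: "time_s": time; "joint_pos": joint angles; "qvel": joint speeds; "joint_torque": joint torques, N m; "tcp_pos": TCP position; "tcp_rot": TCP orientation; "force": force on the tool from outside, world axes, zero at the start; "ft_torque": the same for the moment, N m; "finger_gap": opening from 0.0 (shut) to 1.0 (fully open); "grasp_force": force on a finger pad.
Only numpy, scipy, OpenCV 4.12 (cv2) and the standard library are available. Lean on these libraries where they do the work, as an engineer would, in place of code of your own. Each camera call takes 0.05 s, during which the arm holds its last target. There are 200 camera calls.

## Working session

There is one attempt and no reset: what is moved stays moved. The work goes in short steps, each a Python script; the robot and the scene stay as the last script left them, time stands still between calls to the robot, and variables do not carry over. Pictures are saved under pics/ and viewed, at most 10 in all, crops included, and the job is handed in when it is done.

```bash
mkdir -p pics; python3 - <<'E'
from rig import *
import cv2,numpy as np
for n in("scene","top"):
    c=read_camera(n); cv2.imwrite(f"pics/{n}0.png",c["pixels"][...,::-1]); 
    print(n,{k:np.round(v,3).tolist() for k,v in c.items() if k!="pixels"})
o=get_obs(); print(o)
E
```

```text
scene {'fx': 347.442, 'fy': 347.442, 'cx': 261.989, 'cy': 187.659, 'D': [-0.106, 0.0, 0.0, 0.0, 0.0], 'rvec': [2.01, 1.521, -0.556], 'tvec': [-0.165, -0.311, 1.276]}
top {'fx': 462.481, 'fy': 462.481, 'cx': 258.679, 'cy': 193.275, 'D': [-0.05, 0.0, 0.0, 0.0, 0.0], 'rvec': [2.166, -2.118, 0.173], 'tvec': [0.012, 0.57, 1.133]}
{'time_s': 0.1, 'joint_pos': array([ 1.13703038e+00,  2.38715910e-01, -1.41453378e-02,  1.31924191e+00,
        9.70363009e-06,  1.57081290e+00]), 'qvel': array([ 0.00114385, -0.00078336,  0.00328661,  0.00040562,  0.00162574,
       -0.00094925]), 'joint_torque': array([ 1.81481726e-03, -5.39722860e+01,  3.46998310e+01,  1.34769670e-02,
        1.29579435e-04,  6.57175605e-06]), 'tcp_pos': array([0.22049025, 0.47603568, 0.23075408]), 'tcp_rot': array([-6.75991613e-01, -3.06770426e+00,  2.00121084e-03]), 'force': array([ 0.28224643, -0.16677169,  0.23007385]), 'ft_torque': array([ 0.07291824, -0.02489141,  0.03154793]), 'grasp_force': 0.0, 'finger_gap': 0.9985820646830538}
```

View pics/scene0.png

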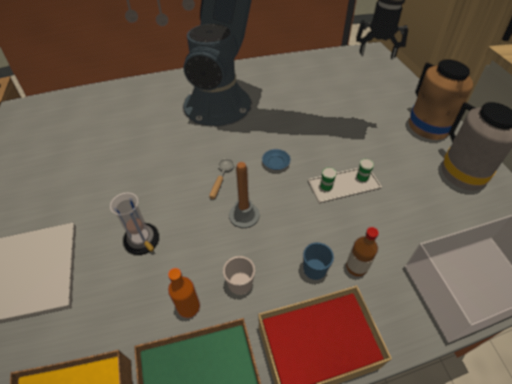

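View pics/top0.png

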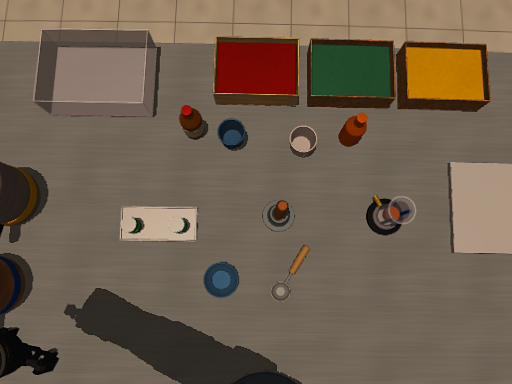

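The scene picture shows the column at about (135,225), the rod and stand at (243,205), and the cartridges at (328,180) and (365,170). The top picture shows the tray at (121–197, 207–241), cartridges near (137,225) and (182,225), the stand at (278,215) and the column base at (384,217). I'll cast rough rays, then view each one from the wrist camera.

```bash
cat > h.py <<'E'
from rig import *
import cv2,numpy as np
from scipy.spatial.transform import Rotation as R
def K(c): return np.array([[c["fx"],0,c["cx"]],[0,c["fy"],c["cy"]],[0,0,1.]])
def pose(c,o=None):
    if "rvec" in c: return cv2.Rodrigues(np.array(c["rvec"]))[0],np.array(c["tvec"])
    T=np.eye(4);T[:3,:3]=R.from_rotvec(o["tcp_rot"]).as_matrix();T[:3,3]=o["tcp_pos"]
    W=np.linalg.inv(T@np.array(c["tool_from_camera"])); return W[:3,:3],W[:3,3]
def ray(c,uv,z,o=None):
    Rm,t=pose(c,o); p=cv2.undistortPoints(np.array([[uv]],float),K(c),np.array(c["D"]))[0,0]
    d=Rm.T@np.array([p[0],p[1],1]); e=-Rm.T@t.ravel(); return e+d*(z-e[2])/d[2]
def proj(c,P,o=None):
    Rm,t=pose(c,o); return cv2.projectPoints(np.array([P],float),cv2.Rodrigues(Rm)[0],t.ravel(),K(c),np.array(c["D"]))[0][0,0]
def down(yaw):  # closing axis (tool y) along yaw
    y=np.array([np.cos(yaw),np.sin(yaw),0]);z=np.array([0,0,-1.])
    return R.from_matrix(np.c_[np.cross(y,z),y,z]).as_rotvec()
def wrist(name=None):
    o=get_obs();c=read_camera("wrist")
    if name: cv2.imwrite(f"pics/{name}.png",c["pixels"][...,::-1])
    return c,o
def fz(n=15,dt=.03):
    f=[]
    for _ in range(n): sleep(dt); f.append(get_obs()["force"])
    return np.mean(f,0)
E
python3 - <<'E'
from h import *
c=read_camera("top")
for n,uv,z in[("A",(137,225),.05),("B",(182,225),.05),("tray",(159,224),.01),("stand",(278.5,215),.0),("rodtop",(283,206),.2),("base",(384,217),.01),("rim",(402,210),.155),
  ("dish",(221,280),0),("soy",(195,125),.05),("tea",(232,134),.05),("white",(303,140),.05),("sauce",(350,132),.08),("spoon",(280,291),0)]:
    print(n,np.round(ray(c,uv,z),3))
print(read_camera("wrist")["tool_from_camera"])
tr=ray(c,(159,224),.01)
for p in(tr,ray(c,(278.5,215),0),ray(c,(384,217),.01)):
    for z in(.3,.06,.36):
        for yaw in(0,np.pi/2,-np.pi/2,np.pi): print(np.round(p,2),z,round(yaw,2),inverse_kinematics([p[0],p[1],z],down(yaw)))
E
```

```text
A [0.481 0.329 0.05 ]
B [0.484 0.216 0.05 ]
tray [0.489 0.282 0.01 ]
stand [ 0.52  -0.028  0.   ]
rodtop [ 0.518 -0.028  0.2  ]
base [ 0.52  -0.304  0.01 ]
rim [ 0.521 -0.306  0.155]
dish [0.349 0.117 0.   ]
soy [0.745 0.195 0.05 ]
tea [0.723 0.098 0.05 ]
white [ 0.711 -0.086  0.05 ]
sauce [ 0.727 -0.202  0.08 ]
spoon [ 0.325 -0.035  0.   ]
[[-1.52693935e-04 -9.47584646e-01 -3.19504798e-01  8.25908692e-02]
 [ 9.99999767e-01 -3.57331641e-04  5.81863177e-04 -6.05834403e-04]
 [-6.65533787e-04 -3.19504635e-01  9.47584479e-01 -1.41734545e-01]
 [ 0.00000000e+00  0.00000000e+00  0.00000000e+00  1.00000000e+00]]
[0.49 0.28 0.01] 0.3 0 [0.52377817 0.29683717 0.24171358 1.51567273 0.         2.0945745 ]
[0.49 0.28 0.01] 0.3 1.57 [0.52377817 0.29683717 0.24171358 1.51567273 0.         0.52377817]
[0.49 0.28 0.01] 0.3 -1.57 [ 0.52377817  0.29683717  0.24171358  1.51567273  0.         -2.61781448]
[0.49 0.28 0.01] 0.3 3.14 [ 0.52377817  0.29683717  0.24171358  1.51567273  0.         -1.04701816]
[0.49 0.28 0.01] 0.06 0 [ 0.52377817  0.41322028 -0.21828557  0.93929048  0.          2.0945745 ]
[0.4
[... 2465 characters left out ...]
.57 [-0.5289933   0.47040235 -0.11980932  0.98058466  0.         -0.5289933 ]
[ 0.52 -0.3   0.01] 0.06 -1.57 [-0.5289933   0.47040235 -0.11980932  0.98058466  0.          2.61259935]
[ 0.52 -0.3   0.01] 0.06 3.14 [-0.5289933   0.47040235 -0.11980932  0.98058466  0.         -2.09978963]
[ 0.52 -0.3   0.01] 0.36 0 [-0.5289933   0.38234879  0.52078059  1.70922812  0.          1.04180303]
[ 0.52 -0.3   0.01] 0.36 1.57 [-0.5289933   0.38234879  0.52078059  1.70922812  0.         -0.5289933 ]
[ 0.52 -0.3   0.01] 0.36 -1.57 [-0.5289933   0.38234879  0.52078059  1.70922812  0.          2.61259935]
[ 0.52 -0.3   0.01] 0.36 3.14 [-0.5289933   0.38234879  0.52078059  1.70922812  0.         -2.09978963]
```

```bash
python3 - <<'E'
from h import *
out=[]
for n,(x,y,w,h) in(("scene",(90,170,190,100)),("top",(250,180,190,100))):
    c=read_camera(n); im=cv2.resize(c["pixels"][y:y+h,x:x+w,::-1],None,fx=4,fy=4,interpolation=cv2.INTER_CUBIC)
    a=np.linspace(0,2*np.pi,60)
    for (cx,cy,r,z,col) in((.521,-.306,.0335,.155,(0,255,255)),(.52,-.304,.048,.005,(255,0,255)),(.52,-.028,.042,0.005,(255,0,255)),(.52,-.028,.014,.188,(0,255,255))):
        for t in a:
            p=proj(c,[cx+r*np.cos(t),cy+r*np.sin(t),z]); cv2.circle(im,tuple(int(v) for v in (p-[x,y]+.5)*4),1,col,-1)
    out.append(im[:, :])
cv2.imwrite("pics/ov.png",cv2.resize(np.vstack(out),(570,600)))
move_to([.489-.03,.275,.26],down(np.pi/2))
c,o=wrist("w1"); print(o["time_s"],o["tcp_pos"],np.round(o["force"],2))
E
```

```text
1.4917 [0.45862268 0.27546827 0.25989464] [-0.79 -0.73 -0.62]
```

View pics/ov.png

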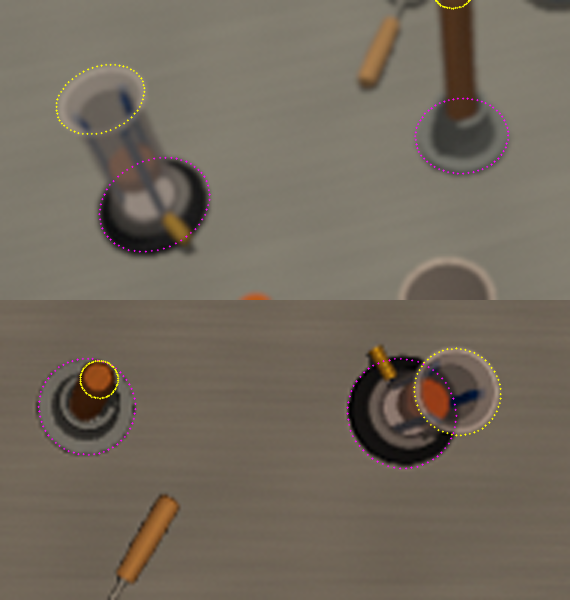

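View pics/w1.png

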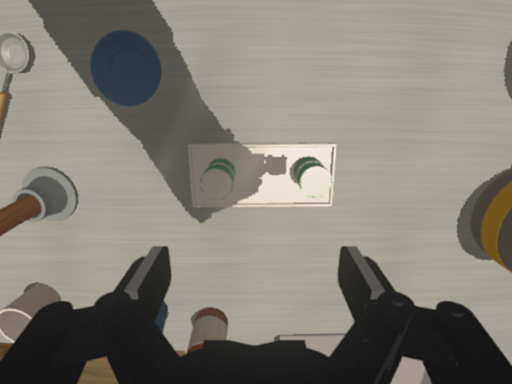

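The overlays confirm the column at (0.5205, −0.305) and the rod and stand at (0.520, −0.028). The wrist picture shows lids at about (217,182) and (316,181).

```bash
python3 - <<'E'
from h import *
c,o=wrist()
L=[ray(c,uv,.064,o) for uv in((217,182),(316,181))]; print(L, ray(c,(263,175),.008,o))
im=cv2.resize(c["pixels"][130:220,170:350,::-1],None,fx=4,fy=4,interpolation=cv2.INTER_CUBIC)
for l in L:
    for z,col in((.064,(0,0,255)),(.004,(255,0,255))):
        for t in np.linspace(0,2*np.pi,40):
            p=proj(c,[l[0]+.02*np.cos(t),l[1]+.02*np.sin(t),z],o);cv2.circle(im,tuple(int(v) for v in (p-[170,130]+.5)*4),1,col,-1)
cv2.imwrite("pics/w2.png",im)
E
```

```text
[array([0.48071514, 0.23142776, 0.064     ]), array([0.4794352 , 0.34952443, 0.064     ])] [0.48803889 0.28799007 0.008     ]
```

View pics/w2.png

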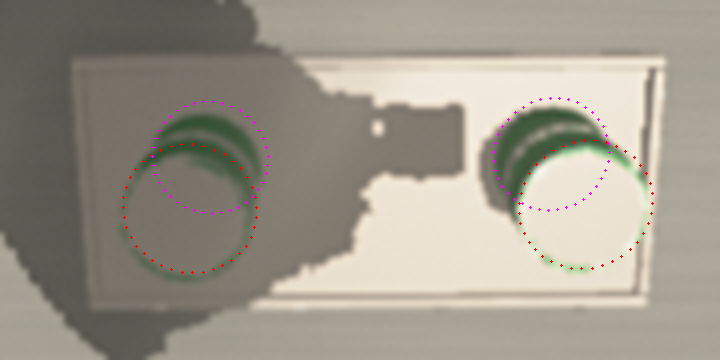

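```bash
python3 - <<'E'
from h import *
x,y=.483,.231
q=down(np.pi/2)
move_to([x,y,.10],q); f0=fz()
move_linear([x,y,.026],max_speed=.1); move_gripper(0,40)
o=get_obs(); print("gap",o["finger_gap"],o["grasp_force"],o["force"])
move_linear([x,y,.10],max_speed=.1); sleep(.3); f1=fz(); 
print(f0,f1,f1-f0,get_obs()["time_s"])
c,o=wrist("w3"); print(o["tcp_pos"])
E
```

```text
gap 0.4659066924981388 39.98633955605328 [-0.94606593 -1.67886256  5.03043742]
[0.09863329 0.22439259 0.12615813] [ 0.04187344  0.17918467 -2.20348898] [-0.05675985 -0.04520792 -2.32964711] 5.875
[0.48297556 0.23099161 0.09999713]
```

View pics/w3.png

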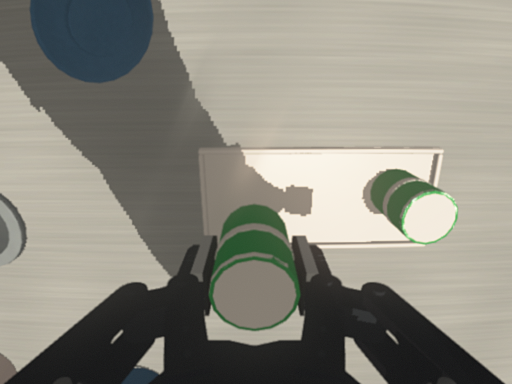

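2.33 N is about 237 g, so this is the full cartridge, and it hangs straight in the gripper at (255,270). I'll carry it to the column, passing above the rod.

```bash
python3 - <<'E'
from h import *
x,y=.483,.231; X,Y=.5205,-.305
q=down(np.pi/2)
move_linear([x,y,.30],max_speed=.25); move_to([X,Y,.30],q); move_linear([X,Y,.185],max_speed=.15)
sleep(.2); f0=fz(8)
for z in np.arange(.178,.1555,-.003):
    move_linear([X,Y,z],max_speed=.05); f=get_obs()["force"]-f0; print(round(z,3),np.round(f,1))
    if f[2]>7 or np.hypot(*f[:2])>5: break
c,o=wrist("w4"); print(o["time_s"],o["tcp_pos"])
E
```

```text
0.178 [-0.4  0.3 -0.2]
0.175 [ 0.  -0.6 -0.1]
0.172 [ 0.3 -0.2  0.1]
0.169 [-0.4 -0.2  0.7]
0.166 [-0.6 -0.1  0.1]
0.163 [0.3 0.2 0.6]
0.16 [ 0.4 -0.6 -1.1]
0.157 [-0.2 -0.6 -0.4]
12.2417 [ 0.52038106 -0.30492083  0.15676781]
```

View pics/w4.png

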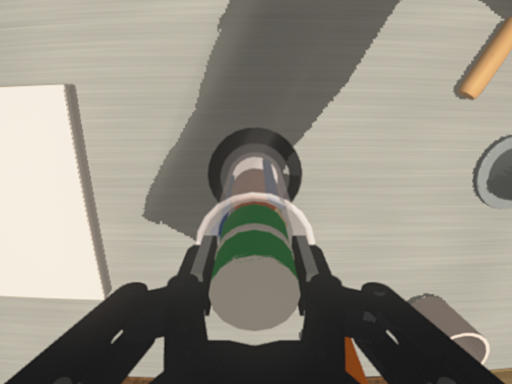

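The cartridge is centred in the rim ring, around (255,215), and nothing is touching. I'll go slightly lower, release, and back off.

```bash
python3 - <<'E'
from h import *
X,Y=.5205,-.305; q=down(np.pi/2)
move_linear([X,Y,.154],max_speed=.05); print(get_obs()["force"])
move_gripper(.8); sleep(.2)
move_linear([X,Y,.27],max_speed=.2)
c,o=wrist("w5"); print(o["time_s"],o["tcp_pos"])
s=read_camera("scene")["pixels"][160:260,90:280,::-1]
im=np.vstack([cv2.resize(s,(512,270),interpolation=cv2.INTER_CUBIC),c["pixels"][60:384,:,::-1]])
cv2.imwrite("pics/w5.png",im)
E
```

```text
[ 0.19617125  0.4096049  -1.99654331]
13.8667 [ 0.52022884 -0.30482996  0.26901931]
```

View pics/w5.png

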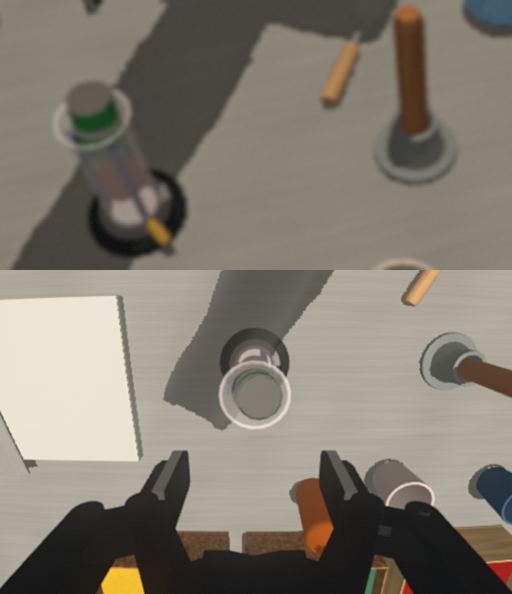

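The scene view shows the cartridge wedged upright in the mouth at (93,105), and the wrist view shows its lid centred in the ring at (256,393). Next is the rod.

```bash
python3 - <<'E'
from h import *
X,Y=.52,-.028; q=down(np.pi/2)
move_linear([.5205,-.305,.33],max_speed=.25)
move_gripper(1.0); move_to([X,Y,.33],q); sleep(.2); f0=fz(8)
move_linear([X,Y,.225],max_speed=.2); move_linear([X,Y,.14],max_speed=.1)
print(get_obs()["force"]-f0)
move_gripper(0,100); o=get_obs(); print("gap",o["finger_gap"],o["grasp_force"],np.round(o["force"]-f0,2),np.round(o["ft_torque"],2))
for z in(.15,.18):
    move_linear([X,Y,z],max_speed=.06); o=get_obs(); print(np.round(o["force"]-f0,2),np.round(o["ft_torque"],2))
move_linear([X,Y,.37],max_speed=.2); sleep(.2); print(fz(8)-f0)
c,o=wrist("w6"); print(o["time_s"],o["tcp_pos"])
for n in("scene","top"):
    c=read_camera(n); cv2.imwrite(f"pics/{n}6.png",c["pixels"][...,::-1])
a=cv2.imread("pics/w6.png")
b=cv2.imread("pics/scene6.png")[110:260,90:330]
cv2.imwrite("pics/c6.png",np.vstack([cv2.resize(a,(400,300)),cv2.resize(b,(400,250))]))
E
```

```text
[-0.13074546 -0.05718111  0.81541663]
gap 0.30210404288160736 98.27202698215842 [-0.34  2.54  5.12] [ 0.6   0.13 -0.01]
[ 0.05  0.24 -0.71] [ 0.08 -0.02  0.01]
[ 0.37 -0.3  -1.02] [0.04 0.03 0.03]
[ 0.06896219  0.21705032 -0.74755761]
21.0083 [ 0.51996409 -0.0280067   0.36986593]
```

View pics/c6.png

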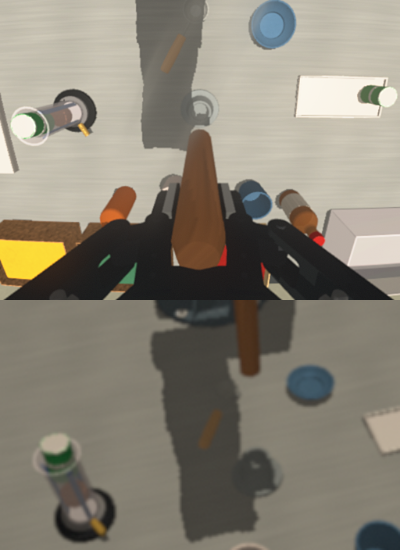

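The rod hangs vertically in the grip, with its foot at about (200,135) in the wrist view, and the cartridge is still wedged at (57,450). Now I'll push.

```bash
python3 - <<'E'
from h import *
X,Y=.5205,-.305; q=down(np.pi/2)
move_to([X,Y,.372],q); sleep(.2); f0=fz(10)
z=.336; move_linear([X,Y,z],max_speed=.1); hit=False; log=[]
while z>.222:
    z-=.004 if z>.240 else .001
    move_linear([X,Y,z],max_speed=.03); o=get_obs(); f=o["force"]-f0; log.append((round(z,3),round(o["tcp_pos"][2],4),*np.round(f,1)))
    if f[2]>21 or np.hypot(*f[:2])>10: break
print(*log,sep="\n")
print(fz(15,.05)-f0,get_obs()["tcp_pos"],get_obs()["time_s"])
E
```

```text
(0.332, np.float64(0.3322), np.float64(0.8), np.float64(-0.8), np.float64(-0.4))
(0.328, np.float64(0.3278), np.float64(-0.9), np.float64(0.5), np.float64(-0.3))
(0.324, np.float64(0.3237), np.float64(-0.1), np.float64(-0.8), np.float64(0.0))
(0.32, np.float64(0.3198), np.float64(-0.0), np.float64(-1.1), np.float64(0.2))
(0.316, np.float64(0.3158), np.float64(0.4), np.float64(0.0), np.float64(0.1))
(0.312, np.float64(0.3117), np.float64(-0.2), np.float64(0.1), np.float64(0.8))
(0.308, np.float64(0.3079), np.float64(-0.6), np.float64(-0.8), np.float64(0.2))
(0.304, np.float64(0.304), np.float64(0.3), np.float64(-0.7), np.float64(2.3))
(0.3, np.float64(0.3), np.float64(2.3), np.float64(-0.9), np.float64(3.6))
(0.296, np.float64(0.2959), np.float64(0.8), np.float64(-1.4), np.float64(3.5))
(0.292, np.float64(0.2918), np.float64(1.0), np.float64(-0.8), np.float64(3.0))
(0.288, np.float64(0.2878), np.float64(0.5), np.float64(-2.3), np.float64(3.0))
(0.284, np.float64(0.2838), np.float64(0.5), np.float64(-1.6), np.float64(2.7))
(0.28, np.float64(0.2798), np.float64(1.1), np.float64(-0.6), n
[... 1164 characters left out ...]
p.float64(-0.3), np.float64(-0.6), np.float64(9.2))
(0.234, np.float64(0.2345), np.float64(-0.1), np.float64(-1.2), np.float64(10.5))
(0.233, np.float64(0.2335), np.float64(0.0), np.float64(-0.6), np.float64(9.2))
(0.232, np.float64(0.2325), np.float64(0.1), np.float64(-0.8), np.float64(9.4))
(0.231, np.float64(0.2315), np.float64(0.3), np.float64(-0.6), np.float64(8.7))
(0.23, np.float64(0.2305), np.float64(-0.4), np.float64(-0.9), np.float64(10.3))
(0.229, np.float64(0.2304), np.float64(-0.3), np.float64(-0.7), np.float64(14.7))
(0.228, np.float64(0.2303), np.float64(-1.4), np.float64(0.7), np.float64(21.1))
[-1.67039308  0.68161203 21.23113709] [ 0.52107048 -0.30521104  0.23034232] 33.825
```

It bottomed out at z 0.2303, where I expected 0.230. I'll lean a little harder, hold it, then return the rod to its stand.

```bash
python3 - <<'E'
from h import *
X,Y=.5205,-.305; q=down(np.pi/2)
move_linear([X,Y,.2275],max_speed=.03); print(fz(24,.05),get_obs()["tcp_pos"])
move_linear([X,Y,.26],max_speed=.08); move_linear([X,Y,.38],max_speed=.2)
X,Y=.52,-.028
move_to([X,Y,.37],q); sleep(.2); f0=fz(8); print("hover",f0)
move_linear([X,Y,.20],max_speed=.2)
for z in np.arange(.194,.1390,-.006).tolist()+[.139]:
    move_linear([X,Y,z],max_speed=.05); o=get_obs(); f=o["force"]-f0; print(round(z,3),np.round(f,1))
    if f[2]>5 or np.hypot(*f[:2])>6: break
c,o=wrist("w7"); cv2.imwrite("pics/scene7.png",read_camera("scene")["pixels"][...,::-1]); print(o["time_s"])
E
```

```text
[-1.97795279  1.2825875  23.23075688] [ 0.52118474 -0.30518196  0.23034471]
hover [ 0.00445805  0.04737146 -1.02844075]
0.194 [ 0.2 -0.8  0.1]
0.188 [-0.   0.9 -0.3]
0.182 [ 0.2 -0.2 -0.1]
0.176 [ 1.7  0.3 -0.1]
0.17 [-0.1 -0.6  0.1]
0.164 [ 0.3 -1.  -0.2]
0.158 [ 0.7 -0.1  0.3]
0.152 [-0.2 -0.1  0.1]
0.146 [ 1.1 -0.3 -0.7]
0.14 [-0.2 -0.5  5.8]
41.7917
```

The rod is in its cup and seated, with 5.8 N at z 0.140. I'll release it and retreat.

```bash
python3 - <<'E'
from h import *
X,Y=.52,-.028
move_gripper(1.0); sleep(.3)
move_linear([X,Y,.23],max_speed=.08); move_linear([X,Y,.36],max_speed=.25)
move_j([1.137,0.238,-0.013,1.319,0,1.571]); sleep(.3)
a=[read_camera(n)["pixels"][...,::-1] for n in("scene","top")]
s=a[0][120:310,90:400]; t=a[1][90:310,110:420]
cv2.imwrite("pics/end.png",np.vstack([cv2.resize(s,(430,290),interpolation=cv2.INTER_CUBIC),cv2.resize(t,(430,305),interpolation=cv2.INTER_CUBIC)]))
print(get_obs()["time_s"])
E
```

```text
47.2917
```

View pics/end.png

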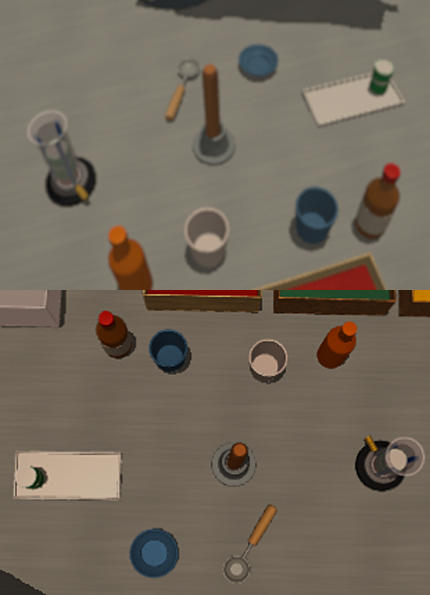

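```bash
python3 - <<'E'
from h import *
for n in("top","scene"):
    c=read_camera(n); im=cv2.cvtColor(c["pixels"],cv2.COLOR_RGB2HSV)
    for z in(.1,.16): 
        print(n,z,proj(c,[.5205,-.305,z]))
    for z in np.arange(.02,.13,.01):   # colour along the camera-facing wall of a 40 mm part
        e=-pose(c)[0].T@pose(c)[1].ravel(); d=(e-[.5205,-.305,0])[:2]; d/=np.linalg.norm(d)
        u,v=proj(c,[.5205+.02*d[0],-.305+.02*d[1],z]).astype(int); print(round(z,2),(u,v),c["pixels"][v,u])
E
```

```text
top 0.1 [394.53722446 212.97381751]
top 0.16 [402.26731811 210.00652268]
0.02 (np.int64(378), np.int64(219)) [97 82 75]
0.03 (np.int64(379), np.int64(218)) [105  85  78]
0.04 (np.int64(380), np.int64(218)) [61 44 37]
0.05 (np.int64(381), np.int64(217)) [55 48 39]
0.06 (np.int64(382), np.int64(217)) [48 53 40]
0.07 (np.int64(383), np.int64(217)) [49 52 40]
0.08 (np.int64(384), np.int64(216)) [57 52 44]
0.09 (np.int64(385), np.int64(216)) [54 53 43]
0.1 (np.int64(387), np.int64(215)) [54 51 43]
0.11 (np.int64(388), np.int64(215)) [80 67 60]
0.12 (np.int64(389), np.int64(214)) [141 120 109]
scene 0.1 [130.22472722 216.19953827]
scene 0.16 [122.74127555 200.69863279]
0.02 (np.int64(141), np.int64(239)) [84 75 71]
0.03 (np.int64(140), np.int64(237)) [79 72 68]
0.04 (np.int64(139), np.int64(235)) [72 75 69]
0.05 (np.int64(138), np.int64(233)) [72 76 69]
0.06 (np.int64(137), np.int64(231)) [72 76 70]
0.07 (np.int64(136), np.int64(229)) [79 78 73]
0.08 (np.int64(135), np.int64(226)) [71 74 71]
0.09 (np.int64(134), np.int64(224)) [71 74 70]
0.1 (np.int64(133), np.int64(221)) [84 81 80]
0.11 (np.int64(131), np.int64(219)) [104  97  91]
0.12 (np.int64(130), np.int64(217)) [104  97  91]
```

The green wall runs from z≈0.04 to 0.10 inside the tube, so the cartridge is fully seated.

```bash
python3 -c "
from rig import *
print(job_done())"
```

```text
the job is handed in; nothing more can be done
None
```

Handed in: the full cartridge (about 237 g by feel) and the spacer are pushed down until they bottomed out and pressed at about 23 N for over a second, the rod is back in its stand, the spent cartridge stands on its tray, and the final pictures show nothing else disturbed (about 47 s on the robot's clock).

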